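# Clear the kiln shelf and jack up its front

## Task

The small hinged kiln shelf has to be jacked up so that a prop can go under it. First clear it: put the wooden stamp in the round bowl and the glaze test tile in the rectangular tray. Then set the loose lever jack upright on the bench with its domed saddle squarely under the lift pad of the shelf's steel tongue, push the jack's handle all the way down so that the jack raises the shelf, and finish still holding the handle down, without touching the shelf; leave the other things where they are.

Things in the scene. Friction and masses are not known exactly. Their poses are not given: they have to be found in the camera images.
- stand: fixed dark steel stand that carries the kiln shelf. Origin on the bench under the middle of the shelf; x points from the shelf's front (tongue side) to its hinge at the back, z up. The shelf is a grey slab 134 mm along x and 130 mm along y, its top 62 mm above the bench; it fills x -65 to +69 mm
- lift_pad (a point): centre of the underside of the lift pad: a dark steel disc, 30 mm across, under the tongue (steel strip 30 mm wide, top 56 mm above the bench) that sticks out 52 mm from the shelf's front edge. Pad centre at stand x = -100 mm, y = 0, 44 mm above the bench while the shelf is down. A small 16 mm disc on top of the tongue marks the point. Nothing stands on the bench beneath the tongue
- kiln_shelf (a joint): hinge of the shelf at its back edge, rad: 0 = down (level), grows as the front rises; about 0.13 with the jack fully up. The load at the pad is about 7 N; the shelf falls back if not held
- jack_grip (a point): loose grey lever jack (about 0.6 kg): base plate 142 x 44 mm (x -80 to +62 mm from here), 8 mm thick, with two upright cheeks that together form a block 38 mm along x, 40 mm wide along y, up to 60 mm above the base underside; grip it across the 40 mm. This point is in the middle between the cheeks, 38 mm above the base underside; x points toward the saddle, z up, so the handle lies toward -x
- saddle (a point): top of the jack's domed saddle (steel ball of 12 mm radius at the short end of the lever): with the handle up, 55 mm ahead (+x) of jack_grip and 37 mm above the bench, so 7 mm below the lift pad; the dome rises about 28 mm straight up as the handle goes fully down (this point tips back some 6 mm with it)
- jack_lever (a joint): lever of the jack, rad: 0 = handle up (a spring returns it), 0.5 = handle fully down on its stop. When unloaded the handle needs about 3 N, under the shelf about 7 N
- handle_pad (a point): middle of the top of the black rubber pad (34 x 36 mm) at the handle's end: with the handle up, 101 mm behind (-x) jack_grip and 86 mm above the bench; fully down, about 110 mm behind and 32 mm above the bench
- stamp_center (a point): centre of the wooden maker's stamp, a waisted round stick 21 mm thick and 56 mm long, standing on the shelf at the start; its z axis is the long axis
- tile_center (a point): centre of the flat fired test tile, 62 mm (x) by 32 mm (y) by 6 mm thick, lying on the shelf at the start
- stamp_bowl: fixed round terracotta bowl for the stamp, 100 mm across outside, 42 mm high, wall and floor 5 mm; origin on the bench under its centre
- tile_tray: fixed rectangular wooden tray for the tile, 118 mm (x) by 88 mm (y), 26 mm high, wall and floor 4 mm; origin on the bench under its centre
- pot_lid: white pot lid, 70 mm across, a bystander: leave it alone
- brush: brush 183 mm long, a bystander: leave it alone
- glaze_jar: glaze jar 62 mm across, a bystander: leave it alone
- cup: white cup, a bystander: leave it alone
- creamer: white jug, a bystander: leave it alone
- loop_tool: loop tool 188 mm long, a bystander: leave it alone

How it is judged:
On the way, in this order (a step that is already met when the one before it is completed fails the run):
1. the stamp lies in the bowl and the tile in the tray, both let go (horizontal distance between stamp_center and stamp_bowl below 0.045 m and height (world z) of stamp_center below 0.05 m and horizontal distance between tile_center and tile_tray below 0.05 m and height (world z) of tile_center below 0.035 m and contact force between the fingers and stamp below 0.2 N and contact force between the fingers and tile below 0.2 N and value of joint kiln_shelf below 0.03 rad), for 0.2 s.
2. the jack stands upright with its saddle under the lift pad, handle and shelf still unraised (horizontal distance between saddle and lift_pad below 0.013 m and height (world z) of jack_grip below 0.042 m and angle between jack_grip's own z axis and vertical below 0.08 rad and value of joint kiln_shelf below 0.02 rad and value of joint jack_lever below 0.12 rad), for 0.2 s.
At the end, for the whole second after the job is handed in: The arm holds the handle down (lever > 0.42 rad, > 1.5 N); the jack stands upright (< 0.08 rad), saddle within 20 mm of the pad and carrying it (> 2 N); shelf raised > 0.09 rad, untouched by the arm; stamp in the bowl (< 45 mm from its centre), tile in the tray (< 50 mm) (value of joint kiln_shelf above 0.09 rad and value of joint jack_lever above 0.42 rad and horizontal distance between saddle and lift_pad below 0.02 m and angle between jack_grip's own z axis and vertical below 0.08 rad and height (world z) of jack_grip below 0.042 m and contact force between jack_lever and kiln_shelf above 2 N and contact force between any of the fingers, the arm and jack_lever above 1.5 N and contact force between each of the fingers, the arm and kiln_shelf below 0.3 N and horizontal distance between stamp_center and stamp_bowl below 0.045 m and height (world z) of stamp_center below 0.05 m and horizontal distance between tile_center and tile_tray below 0.05 m and height (world z) of tile_center below 0.035 m); the arm keeps its last pose, push and grip.
It fails at once if a bystander is moved by more than 30 mm (distance of any of pot_lid, brush, glaze_jar, cup, creamer, loop_tool from where it was at the start of the episode above 0.03 m).
It also fails if it takes over 70 s, if anything falls off the work surface, if the arm or the gripper's body presses on something with over 40 N, if the wrist force passes 120 N, or if a joint passes its speed limit or range.

## Robot

A 7-joint arm with a two-finger parallel gripper is mounted at the origin on a cart in front of the work surface, level with it; the furniture and walls round the work are solid. World frame = base frame: x ahead of the robot, y to its left, z up, the work surface at z = 0. Lengths are in m, angles in rad, forces in N, time in s.
With the tool pointing down it reaches from about 0.4 to 0.85 m from the base axis. Payload 10.4 kg.
Tool frame: the origin (TCP) lies midway between the tips of the shut fingers; the grasp point (between the pads) lies robot.grip_depth behind it (robot.grip_depth is the distance from the TCP to the grasp point, in m); z points along the fingers, y is the line along which they close (so a half turn about z gives the same grasp; the last joint's range is limited). The gripper opens to 85 mm and grips with 20 to 120 N. Pads are 22 mm wide; open, the fingers measure 114 mm over their backs; the gripper's body (76 mm by 85 mm) begins 54 mm behind the grasp point. The pads swing forward as they close: fully open they stand 13 mm farther back than shut.
Start: joints at [-1.363, 0.332, -0.065, 1.46, 0.022, 1.35, -0.088], TCP at [0.143, 0.608, 0.231] pointing down, gripper open.
Joint ranges: [-2.6, 2.6], [-0.5, 2.12], [-1.47, 1.34], [0.16, 2.42], [-1.27, 4.41], [0.06, 2.06], [-2.6, 2.6]. Speed limits (rad/s): [2.22, 2.22, 2.79, 2.79, 3.14, 3.14, 3.14].

## Interface

Orientations are given as a rotation vector (axis times angle).
In Python, from plant import telemetry, vision, robot gives the robot as it stands. The module is installed in compiled form; this text tells all that it offers.
- The arm moves only by the tool jog_arm, never from a script. Its arguments are lists of equal length, an entry for each row: "travel": the shift along the tool's x, y, z scaled (see below), a list of three; "angular": the turn, a rotation vector about the tool's x, y, z scaled (see below), a list of three; "jaw": the opening, from 0 (shut) to 1 (fully open). In form: {"travel": [[x, y, z], ...], "angular": [[rx, ry, rz], ...], "jaw": [jaw, ...]}. A call has 1 to 5 rows; each row shifts and turns the commanded pose from where the row before left it, along the tool's axes as they then stand; what a row does not reach is not made up. The controller multiplies each number of a shift by 25 mm and each number of a turn by 0.1 rad. A row lasts 1/12 s, in which the tool goes at most 41.7 mm and 7.16 degrees, less where a joint would pass 70% of its speed; a pose out of reach is approached as far as the arm can. A call with a number of a shift or a turn outside -1 to 1 is refused whole. A call with a gripper value outside its range is refused whole. The fingers move at their own pace and stop on an object; "squeeze" is the grip in N (left out, the last holds). Time passes only in rows, so rows that do not move let the fingers close. It gives the time, the measured TCP pose, the force, the opening and the grip force at its end, in the units of the state.
- telemetry.read_state(): the state, without advancing time (a new reading comes with each control period).
- vision.grab_frame(name): name is "scene" or "top"; returns a dict with "frame" (420x560x3 uint8, red, green, blue), "depth" (420x560 float32, m along the optical axis (not along the pixel's ray), 0 where there is no reading), "fx", "fy", "cx", "cy" (pixels), "rvec" (rotation vector, rad) and "tvec" (3), from world to camera coordinates, as OpenCV has them. Camera axes: x right, y down, z forward; pixel columns grow to the right and rows downward; lengths in m; the calibration is good to about 2 mm. A picture is of the moment at which its call begins.
- robot.close_job(): hands the job in; it is judged then, once.
The state is a dict: "time": time; "q": joint angles; "joint_vel": joint speeds; "tau": joint torques, N m; "ee_pos": TCP position; "orientation": TCP orientation; "force": force on the tool from outside, world axes, zero at the start; "torque": the same for the moment, N m; "width": finger opening in m; "grasp_force": force on a finger pad.
Only numpy, scipy, OpenCV 4.12 (cv2) and the standard library are available. Lean on these libraries where they do the work, as an engineer would, in place of code of your own. Each camera call takes 0.05 s, during which the arm holds its last target. There are 200 camera calls.

## Working session

There is one attempt and no reset: what is moved stays moved. The work goes in short steps, Python scripts to look and compute and a tool call to move; the robot and the scene stay as the last step left them, time stands still between calls to the robot, and variables do not carry over. Pictures are saved under pics/ and viewed, at most 11 in all, crops included, and the job is handed in when it is done.

Besides the shell and the picture viewer there is one more tool, called after "Call:" by a JSON object that holds its "api" and its "payload", one argument or row to a line. jog_arm: Moves the arm, as the interface text tells. Its arguments: {"type":"object","properties":{"travel":{"type":"array","items":{"type":"array","items":{"type":"number","minimum":-1,"maximum":1}}},"angular":{"type":"array","items":{"type":"array","items":{"type":"number","minimum":-1,"maximum":1}}},"jaw":{"type":"array","items":{"type":"number"}},"squeeze":{"type":"number"}},"required":["travel","angular","jaw"]}

```bash
mkdir -p pics
cat > h.py <<'E'
import numpy as np,cv2
from scipy.spatial.transform import Rotation as R
from plant import telemetry,vision,robot
def grab(n):
    f=vision.grab_frame(n); return f
def world(f):
    d=f["depth"]; v,u=np.mgrid[:420,:560]
    c=np.stack([(u-f["cx"])/f["fx"]*d,(v-f["cy"])/f["fy"]*d,d],-1)
    Rm=cv2.Rodrigues(np.array(f["rvec"],float))[0]
    w=(c-np.array(f["tvec"]).ravel())@Rm
    w[d==0]=np.nan
    return w
E
python3 - <<'E'
from h import *
import pickle
for n in("top","scene"):
    f=grab(n); pickle.dump(f,open(n+".pkl","wb"))
    cv2.imwrite(f"pics/{n}0.png",cv2.resize(f["frame"][...,::-1],(800,600),interpolation=cv2.INTER_CUBIC))
s=telemetry.read_state();print(s,robot.grip_depth)
E
```

```text
{'time': 0.1, 'q': array([-1.36260551,  0.33280542, -0.06467865,  1.46085334,  0.0215723 ,
        1.34988993, -0.08853402]), 'joint_vel': array([-0.00015813, -0.00110169, -0.00025951, -0.00082   ,  0.00021195,
       -0.00115133, -0.00139425]), 'tau': array([ 1.10363831e-03, -6.26740837e+01,  4.87163127e-02, -3.92427278e+01,
        1.61434704e-02,  6.89729219e-03, -7.40445785e-07]), 'ee_pos': array([0.14289743, 0.60810451, 0.23059937]), 'orientation': array([-3.61772950e-01, -3.12058274e+00,  1.97508393e-03]), 'force': array([ 0.22931636,  0.53865224, -0.17284939]), 'torque': array([-0.01209108,  0.02420709, -0.00425865]), 'grasp_force': 0.0, 'width': 0.08567004239040991} 0.0187
```

View pics/top0.png

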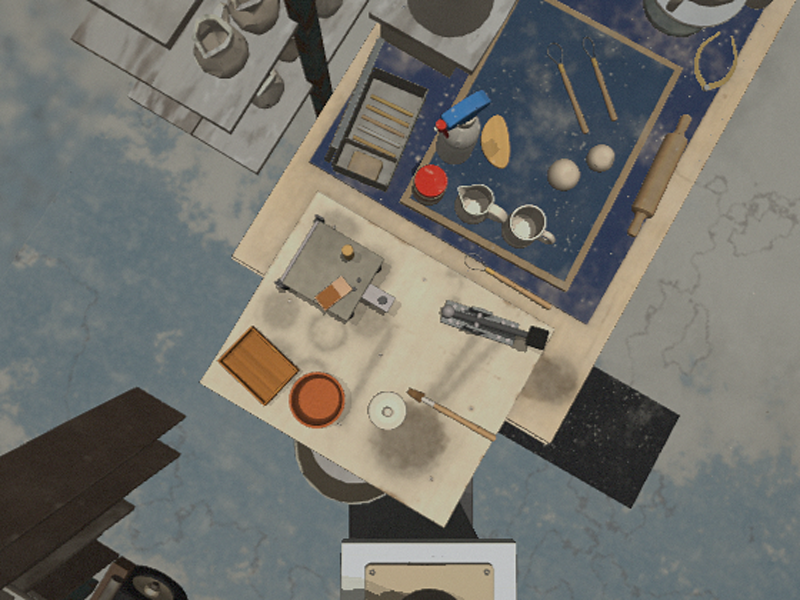

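View pics/scene0.png

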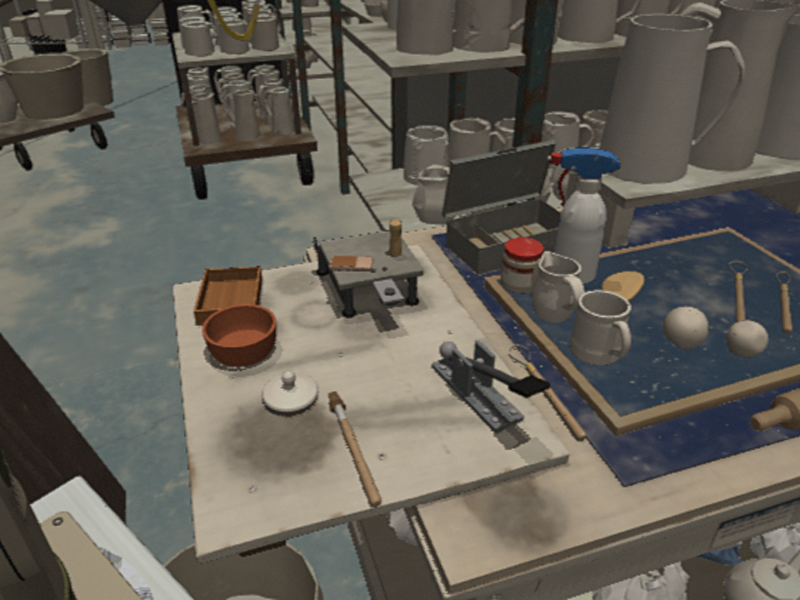

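The top view shows the stamp (348,250), tile (333,293), tongue disc (383,300), tray (259,365) and bowl (318,400). The jack runs from its saddle at (448,311) to its handle pad at (537,338). The lid is at (387,411), the brush runs (410,393)–(495,438), and the loop tool is at (475,262)–(550,307).

Run:
```python
from h import *
import pickle
np.set_printoptions(precision=4,suppress=True)
f=pickle.load(open("top.pkl","rb"));w=world(f)
Rm=cv2.Rodrigues(np.array(f["rvec"],float))[0];print("cam",-Rm.T@np.array(f["tvec"]).ravel(),f["fx"])
for n,(u,v) in dict(stamp=(348,247),tile=(333,293),disc=(383,300),tray=(259,365),bowl=(318,400),saddle=(448,311),hpad=(537,338),lid=(387,411),brushL=(412,394),brushR=(492,437),loopR=(548,306),loopL=(475,262),creamer=(475,203),cup=(527,226),jar=(430,182),sh1=(318,220),sh2=(278,286),sh3=(383,255),sh4=(345,320)).items():
    i,j=int(v/1.4286),int(u/1.4286); print(n,w[i,j],np.nanmedian(w[i-1:i+2,j-1:j+2].reshape(-1,3),0))
hsv=cv2.cvtColor(f["frame"],cv2.COLOR_RGB2HSV)
def fit(m,name):
    m=m.astype(np.uint8); p=w[m>0]; p=p[~np.isnan(p[:,0])]
    r=cv2.minAreaRect(p[:,:2].astype(np.float32)*1000); print(name,len(p),"mean",p.mean(0),"rect",r)
X,Y,Z=w[...,0],w[...,1],w[...,2]
v,u=np.mgrid[:420,:560]; U,V=u*1.4286,v*1.4286
box=lambda a,b,c,d:(U>a)&(U<b)&(V>c)&(V<d)
fit(box(335,362,235,265)&(Z>.09),"stamp")
fit(box(310,360,270,312)&(Z>.063)&(Z<.085)&(hsv[...,1]>60),"tile")
fit(box(270,390,210,325)&(Z>.057)&(Z<.067),"shelf")
fit(box(210,300,320,410)&(Z>.02)&(Z<.034),"trayrim")
fit(box(285,350,368,430)&(Z>.035)&(Z<.05),"bowlrim")
fit(box(435,550,295,355)&(Z>.003)&(Z<.014),"jackbase")
fit(box(435,520,295,355)&(Z>.05)&(Z<.066),"jack cheeks")
fit(box(522,552,322,352)&(Z>.06),"hpad")
fit(box(435,462,298,325)&(Z>.022),"saddle")
fit(box(362,400,280,320)&(Z>.05)&(Z<.064),"tongue")
```

```text
cam [0.4936 0.0899 1.1874] 446.9032059191355
stamp [0.673  0.1497 0.1163] [0.673  0.1498 0.1163]
tile [0.5969 0.1761 0.0707] [0.5969 0.1761 0.0706]
disc [0.5884 0.0884 0.0632] [0.5885 0.0884 0.061 ]
tray [0.4702 0.3155 0.0013] [0.4702 0.3146 0.0044]
bowl [0.4089 0.2063 0.0098] [0.4086 0.2068 0.0037]
saddle [ 0.571  -0.0282  0.0362] [ 0.571  -0.0283  0.0362]
hpad [ 0.522  -0.1778  0.0837] [ 0.522  -0.1778  0.0846]
lid [0.3914 0.0814 0.0383] [0.3914 0.0814 0.0404]
brushL [0.4199 0.0342 0.0054] [0.4199 0.0343 0.0087]
brushR [ 0.3438 -0.1117  0.0141] [ 0.3435 -0.1117  0.0117]
loopR [ 0.5834 -0.2208 -0.0021] [ 0.5836 -0.221  -0.0044]
loopL [ 0.6668 -0.0843 -0.0084] [ 0.6679 -0.0852 -0.015 ]
creamer [ 0.776  -0.0823  0.0069] [ 0.775  -0.0817  0.01  ]
cup [ 0.7315 -0.1772  0.0171] [ 0.7325 -0.1778  0.0114]
jar [0.7973 0.0092 0.0748] [0.7975 0.0091 0.0734]
sh1 [0.7333 0.2082 0.0478] [0.7322 0.208  0.0518]
sh2 [0.6095 0.2751 0.0605] [0.612  0.2776 0.0605]
sh3 [ 0.6773  0.0891 -0.0013] [ 0.6773  0.0891 -0.0009]
sh4 [0.5524 0.1559 0.0629] [0.553  0.1559 0.0619]
stamp 58 mean [0.6658 0.1509 0.11
[... 726 characters left out ...]
ct ((546.1965942382812, -115.78804016113281), (109.2123031616211, 211.36715698242188), 0.4130084812641144)
jack cheeks 164 mean [ 0.5484 -0.0974  0.0588] rect ((546.0187377929688, -105.14888763427734), (85.93006896972656, 43.65544128417969), 71.5509262084961)
hpad 217 mean [ 0.5224 -0.1768  0.0852] rect ((522.8934936523438, -174.9765167236328), (39.452857971191406, 36.418724060058594), 73.89788055419922)
saddle 95 mean [ 0.5684 -0.0349  0.0322] rect ((569.761962890625, -37.43321990966797), (38.700138092041016, 21.56247901916504), 80.52212524414062)
tongue 269 mean [0.5936 0.0997 0.0571] rect ((594.4215698242188, 101.78713989257812), (64.34681701660156, 32.530364990234375), 54.13031768798828)
```

```bash
cat >> h.py <<'E'
np.set_printoptions(precision=4,suppress=True)
def go(pos,lineang,down=True):
    """units (25mm / .1rad) in tool frame to reach TCP pos with finger line at lineang deg, tool down. Shift given in present axes."""
    s=telemetry.read_state(); Rt=R.from_rotvec(s["orientation"]); M=Rt.as_matrix()
    cur=np.degrees(np.arctan2(M[1,1],M[0,1])); d=(lineang-cur+90)%180-90
    # target
    a=np.radians(cur+d); y=np.array([np.cos(a),np.sin(a),0]); z=np.array([0,0,-1.]); x=np.cross(y,z)
    T=R.from_matrix(np.stack([x,y,z],1))
    rv=(Rt.inv()*T).as_rotvec()
    dp=np.array(pos)-s["ee_pos"]
    print("t",round(s["time"],2),"pos",s["ee_pos"],"line",cur.round(1),"q",s["q"],"F",s["force"],"w",s["width"],"g",s["grasp_force"])
    print("shift now-axes",(Rt.inv().apply(dp)/.025).round(2),"turn",(rv/.1).round(2),"shift final-axes",(T.inv().apply(dp)/.025).round(2))
E
python3 - <<'E'
from h import *
import pickle
f=pickle.load(open("top.pkl","rb"));w=world(f);X,Y,Z=w[...,0],w[...,1],w[...,2]
hsv=cv2.cvtColor(f["frame"],cv2.COLOR_RGB2HSV)
v,u=np.mgrid[:420,:560]; U,V=u*1.4286,v*1.4286
box=lambda a,b,c,d:(U>a)&(U<b)&(V>c)&(V<d)
def rect(m,n,op=3):
    m=cv2.morphologyEx(m.astype(np.uint8),cv2.MORPH_OPEN,np.ones((op,op)))
    k,l,st,c=cv2.connectedComponentsWithStats(m); i=1+st[1:,4].argmax(); p=w[l==i]
    print(n,len(p),p.mean(0),cv2.minAreaRect(p[:,:2].astype(np.float32)*1000))
rect(box(270,400,210,325)&(Z>.058)&(Z<.075),"shelf",9)
m=box(365,400,280,320)&(Z>.05)&(Z<.066); rect(m,"tongue",3)
rect(box(215,302,322,408)&(Z>.0)&(Z<.032)&(hsv[...,1]>140),"tray",3)
print(hsv[int(365/1.4286),int(259/1.4286)],hsv[200,200])
rect(box(435,550,295,355)&(Z>.055)&(Z<.063),"cheeks",1)
go([.667,.151,.25],76.8)
E
```

```text
shelf 1210 [0.6152 0.1852 0.064 ] ((620.444580078125, 187.03233337402344), (130.3992919921875, 96.80760192871094), 63.190303802490234)
tongue 241 [0.5928 0.0978 0.057 ] ((593.689697265625, 100.84945678710938), (61.33032989501953, 30.994186401367188), 56.196388244628906)
tray 1458 [0.4696 0.3158 0.0076] ((469.13153076171875, 313.24713134765625), (116.70826721191406, 87.36611938476562), 46.83796310424805)
[ 15 174 141] [23 40 51]
cheeks 41 [ 0.5424 -0.1137  0.0586] ((543.0944213867188, -114.65818786621094), (37.043128967285156, 11.020694732666016), 69.32131958007812)
t 0.1 pos [0.1429 0.6081 0.2306] line 76.8 q [-1.3626  0.3328 -0.0647  1.4609  0.0216  1.3499 -0.0885] F [ 0.2293  0.5387 -0.1728] w 0.08567004239040991 g 0.0
shift now-axes [-24.59 -13.    -0.76] turn [-0.01  0.   -0.  ] shift final-axes [-24.59 -13.01  -0.78]
```

Call:
{"api": "jog_arm", "payload": {
  "travel": [
    [-0.98,-0.52,-0.03],
    [-0.98,-0.52,-0.03],
    [-0.98,-0.52,-0.03],
    [-0.98,-0.52,-0.03],
    [-0.98,-0.52,-0.03]
  ],
  "angular": [
    [0,0,0],
    [0,0,0],
    [0,0,0],
    [0,0,0],
    [0,0,0]
  ],
  "jaw": [1,1,1,1,1]
}}

```text
time: 0.52
ee_pos: [0.2481, 0.516, 0.2347]
orientation: [-0.362, -3.121, 0.001]
force: [0.5, 0.1, 0.2]
width: 0.0852
grasp_force: 0.0
```

Call:
{"api": "jog_arm", "payload": {
  "travel": [
    [-0.98,-0.52,-0.03],
    [-0.98,-0.52,-0.03],
    [-0.98,-0.52,-0.03],
    [-0.98,-0.52,-0.03],
    [-0.98,-0.52,-0.03]
  ],
  "angular": [
    [0,0,0],
    [0,0,0],
    [0,0,0],
    [0,0,0],
    [0,0,0]
  ],
  "jaw": [1,1,1,1,1]
}}

```text
time: 0.93
ee_pos: [0.3525, 0.4246, 0.2386]
orientation: [-0.362, -3.12, 0.001]
force: [0.6, 0.5, -0.4]
width: 0.0852
grasp_force: 0.0
```

Call:
{"api": "jog_arm", "payload": {
  "travel": [
    [-0.98,-0.52,-0.03],
    [-0.98,-0.52,-0.03],
    [-0.98,-0.52,-0.03],
    [-0.98,-0.52,-0.03],
    [-0.98,-0.52,-0.03]
  ],
  "angular": [
    [0,0,0],
    [0,0,0],
    [0,0,0],
    [0,0,0],
    [0,0,0]
  ],
  "jaw": [1,1,1,1,1]
}}

```text
time: 1.35
ee_pos: [0.4568, 0.3334, 0.2423]
orientation: [-0.362, -3.12, 0.001]
force: [-0.4, 0.8, -0.8]
width: 0.0854
grasp_force: 0.0
```

Call:
{"api": "jog_arm", "payload": {
  "travel": [
    [-0.98,-0.52,-0.03],
    [-0.98,-0.52,-0.03],
    [-0.98,-0.52,-0.03],
    [-0.98,-0.52,-0.03],
    [-0.98,-0.52,-0.03]
  ],
  "angular": [
    [0,0,0],
    [0,0,0],
    [0,0,0],
    [0,0,0],
    [0,0,0]
  ],
  "jaw": [1,1,1,1,1]
}}

```text
time: 1.77
ee_pos: [0.5612, 0.2422, 0.246]
orientation: [-0.361, -3.12, 0.0]
force: [-0.0, 0.5, -0.1]
width: 0.0852
grasp_force: 0.0
```

```bash
python3 -c "
from h import *
go([.667,.151,.16],76.8)"
```

```text
t 1.77 pos [0.5612 0.2422 0.246 ] line 76.8 q [-0.7099  0.2953  0.2852  1.4935 -0.0838  1.3655  0.9209] F [-0.0376  0.4667 -0.1253] w 0.08520960861359246 g 0.0
shift now-axes [-4.96 -2.58  3.44] turn [-0.   -0.01 -0.  ] shift final-axes [-4.95 -2.58  3.44]
```

Call:
{"api": "jog_arm", "payload": {
  "travel": [
    [-0.99,-0.52,0.4],
    [-0.99,-0.52,0.4],
    [-0.99,-0.52,0.4],
    [-0.99,-0.52,0.4],
    [-0.99,-0.52,0.4]
  ],
  "angular": [
    [0,0,0],
    [0,0,0],
    [0,0,0],
    [0,0,0],
    [0,0,0]
  ],
  "jaw": [1,1,1,1,1]
}}

```text
time: 2.18
ee_pos: [0.6668, 0.1507, 0.1953]
orientation: [-0.361, -3.12, 0.0]
force: [0.5, -0.0, 0.2]
width: 0.0854
grasp_force: 0.0
```

Run:
```python
from h import *
for n in ("top","scene"):
    f=grab(n); cv2.imwrite(f"pics/{n}1.png",f["frame"][...,::-1])
a=cv2.imread("pics/scene1.png")[140:300,170:330]
cv2.imwrite("pics/c1.png",cv2.resize(a,(600,600),interpolation=cv2.INTER_CUBIC))
go([.667,.151,.073],76.8)
```

```text
t 2.28 pos [0.6674 0.1461 0.1932] line 76.4 q [-0.5157  0.4944  0.3342  1.3513 -0.1576  1.326   1.1541] F [-1.0936 -0.7672 -0.5854] w 0.08558794474038381 g 0.0
shift now-axes [0.05 0.21 4.81] turn [-0.05 -0.02 -0.06] shift final-axes [0.06 0.18 4.81]
```

View pics/c1.png

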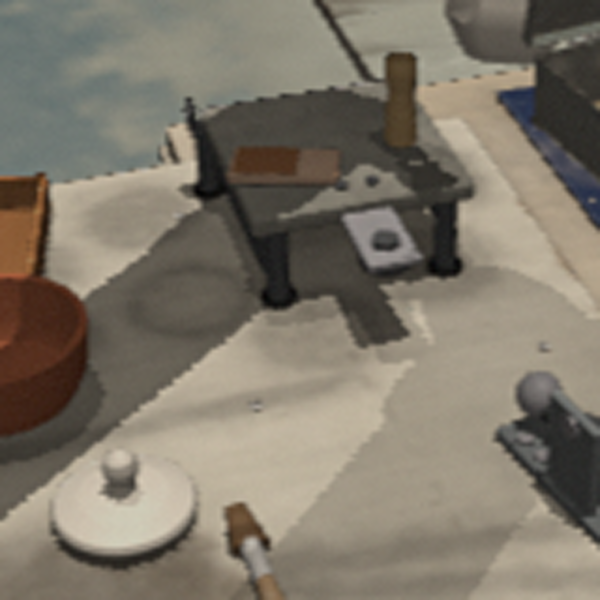

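The crop shows the shelf, with the stamp at (400,100) and the tile at (285,165). The arm is not rendered, so only its shadow appears and nothing gets hidden.

Call:
{"api": "jog_arm", "payload": {
  "travel": [
    [0,0.2,0.9],
    [0,0,0.9],
    [0,0,0.9],
    [0,0,0.3],
    [0,0,0]
  ],
  "angular": [
    [0,0,0],
    [0,0,0],
    [0,0,0],
    [0,0,0],
    [0,0,0]
  ],
  "jaw": [1,1,1,1,1]
}}

```text
time: 2.7
ee_pos: [0.6656, 0.1567, 0.1189]
orientation: [-0.36, -3.117, 0.002]
force: [-0.7, 0.3, -0.2]
width: 0.0853
grasp_force: 0.0
```

```bash
python3 -c "
from h import *
go([.667,.151,.073],76.8)"
```

```text
t 2.7 pos [0.6656 0.1567 0.1189] line 76.8 q [-0.5191  0.5492  0.3144  1.4309 -0.1745  1.1933  1.1576] F [-0.7275  0.2772 -0.1742] w 0.08531617541151612 g 0.0
shift now-axes [-0.11 -0.21  1.84] turn [-0.02 -0.04  0.  ] shift final-axes [-0.11 -0.21  1.84]
```

Call:
{"api": "jog_arm", "payload": {
  "travel": [
    [-0.1,-0.2,0.6],
    [0,0,0.6],
    [0,0,0.64],
    [0,0,0],
    [0,0,0]
  ],
  "angular": [
    [0,0,0],
    [0,0,0],
    [0,0,0],
    [0,0,0],
    [0,0,0]
  ],
  "jaw": [1,1,1,1,0.1],
  "squeeze": 30
}}

```text
time: 3.12
ee_pos: [0.6686, 0.1514, 0.0762]
orientation: [0.361, 3.121, 0.0]
force: [0.2, 0.2, 0.8]
width: 0.0752
grasp_force: 0.0
```

Call:
{"api": "jog_arm", "payload": {
  "travel": [
    [0,0,0],
    [0,0,0],
    [0,0,0],
    [0,0,0],
    [0,0,0]
  ],
  "angular": [
    [0,0,0],
    [0,0,0],
    [0,0,0],
    [0,0,0],
    [0,0,0]
  ],
  "jaw": [0.1,0.1,0.1,0.1,0.1]
}}

```text
time: 3.53
ee_pos: [0.6689, 0.1512, 0.0761]
orientation: [0.362, 3.12, 0.001]
force: [-1.8, 0.6, 3.8]
width: 0.0199
grasp_force: 29.2
```

```bash
python3 -c "
from h import *
go([.4095,.2065,.18],76.8)"
```

```text
t 3.53 pos [0.6689 0.1512 0.0761] line 76.8 q [-0.5052  0.5896  0.3061  1.466  -0.188   1.1138  1.1752] F [-1.7975  0.5587  3.751 ] w 0.019943232931981053 g 29.16459023952484
shift now-axes [10.6  -0.22 -4.16] turn [ 0.01  0.01 -0.  ] shift final-axes [10.61 -0.22 -4.15]
```

Call:
{"api": "jog_arm", "payload": {
  "travel": [
    [0,0,-1],
    [0,0,-1],
    [0.3,0,-1],
    [1,0,-1],
    [1,0,0]
  ],
  "angular": [
    [0,0,0],
    [0,0,0],
    [0,0,0],
    [0,0,0],
    [0,0,0]
  ],
  "jaw": [0.1,0.1,0.1,0.1,0.1]
}}

```text
time: 3.95
ee_pos: [0.6146, 0.1641, 0.1806]
orientation: [0.363, 3.114, 0.005]
force: [-0.7, 0.8, 0.3]
width: 0.0201
grasp_force: 29.4
```

Call:
{"api": "jog_arm", "payload": {
  "travel": [
    [1,0,0],
    [1,0,0],
    [1,0,0],
    [1,0,0],
    [1,0,0]
  ],
  "angular": [
    [0,0,0],
    [0,0,0],
    [0,0,0],
    [0,0,0],
    [0,0,0]
  ],
  "jaw": [0.1,0.1,0.1,0.1,0.1]
}}

```text
time: 4.37
ee_pos: [0.4896, 0.193, 0.1754]
orientation: [0.362, 3.12, 0.0]
force: [0.2, -0.1, 0.7]
width: 0.0197
grasp_force: 29.4
```

Call:
{"api": "jog_arm", "payload": {
  "travel": [
    [1,-0.1,0],
    [1,-0.1,0],
    [1,0,0],
    [0.3,0,0],
    [0,0,0]
  ],
  "angular": [
    [0,0,0],
    [0,0,0],
    [0,0,0],
    [0,0,0],
    [0,0,0]
  ],
  "jaw": [0.1,0.1,0.1,0.1,0.1]
}}

```text
time: 4.78
ee_pos: [0.4081, 0.2076, 0.1757]
orientation: [0.358, 3.121, 0.002]
force: [0.3, 1.0, 0.0]
width: 0.02
grasp_force: 29.4
```

```bash
python3 -c "
from h import *
go([.4095,.2065,.022],76.8)"
```

```text
t 4.78 pos [0.4081 0.2076 0.1757] line 76.9 q [-0.7904 -0.0043  0.2213  1.9687  0.0002  1.1764  0.773 ] F [0.3365 0.9938 0.0003] w 0.019956253428642802 g 29.378156661987305
shift now-axes [-0.06 -0.04  6.15] turn [ 0.01 -0.    0.02] shift final-axes [-0.06 -0.03  6.15]
```

Call:
{"api": "jog_arm", "payload": {
  "travel": [
    [0,0,0.9],
    [0,0,0.9],
    [0,0,0.9],
    [0,0,0.9],
    [0,0,0.9]
  ],
  "angular": [
    [0,0,0],
    [0,0,0],
    [0,0,0],
    [0,0,0],
    [0,0,0]
  ],
  "jaw": [0.1,0.1,0.1,0.1,0.1]
}}

```text
time: 5.2
ee_pos: [0.4108, 0.2064, 0.0619]
orientation: [0.363, 3.119, 0.0]
force: [-0.8, 0.8, -0.0]
width: 0.0197
grasp_force: 29.4
```

Call:
{"api": "jog_arm", "payload": {
  "travel": [
    [0,0,0.8],
    [0,0,0.8],
    [0,0,0],
    [0,0,0],
    [0,0,0]
  ],
  "angular": [
    [0,0,0],
    [0,0,0],
    [0,0,0],
    [0,0,0],
    [0,0,0]
  ],
  "jaw": [0.1,0.1,0.1,0.45,0.45]
}}

```text
time: 5.62
ee_pos: [0.4105, 0.2068, 0.0237]
orientation: [0.363, 3.12, 0.001]
force: [-0.4, 0.7, 0.4]
width: 0.0386
grasp_force: 0.0
```

Call:
{"api": "jog_arm", "payload": {
  "travel": [
    [0,0,0],
    [0,0,0],
    [0,0,-0.4],
    [0,0,-0.8],
    [0,0,-1]
  ],
  "angular": [
    [0,0,0],
    [0,0,0],
    [0,0,0],
    [0,0,0],
    [0,0,0]
  ],
  "jaw": [0.45,0.45,0.45,0.45,0.45]
}}

```text
time: 6.03
ee_pos: [0.4087, 0.2063, 0.0785]
orientation: [-0.362, -3.119, 0.002]
force: [0.5, -0.0, -0.0]
width: 0.0384
grasp_force: 0.0
```

Call:
{"api": "jog_arm", "payload": {
  "travel": [
    [0,0,-1],
    [0,0,-1],
    [0,0,-1],
    [0,0,-1],
    [0,0,0]
  ],
  "angular": [
    [0,0,0],
    [0,0,0],
    [0,0,0],
    [0,0,0],
    [0,0,0]
  ],
  "jaw": [0.45,0.45,0.7,0.7,0.7]
}}

```text
time: 6.45
ee_pos: [0.4115, 0.208, 0.1837]
orientation: [0.362, 3.115, 0.009]
force: [1.5, 0.2, 0.4]
width: 0.0596
grasp_force: 0.0
```

Run:
```python
from h import *
go([.5975,.1763,.17],38.4)
f=grab("top");w=world(f)
cv2.imwrite("pics/c2.png",cv2.resize(f["frame"][130:310,130:390][...,::-1],(780,540),interpolation=cv2.INTER_CUBIC))
```

```text
t 6.45 pos [0.4115 0.208  0.1837] line 76.8 q [-0.7936 -0.0109  0.2268  1.9572  0.0018  1.1866  0.7722] F [1.4607 0.172  0.4444] w 0.059611246536714034 g 0.0
shift now-axes [-7.53  0.47  0.59] turn [0.08 0.03 6.69] shift final-axes [-5.62  5.04  0.55]
```

View pics/c2.png

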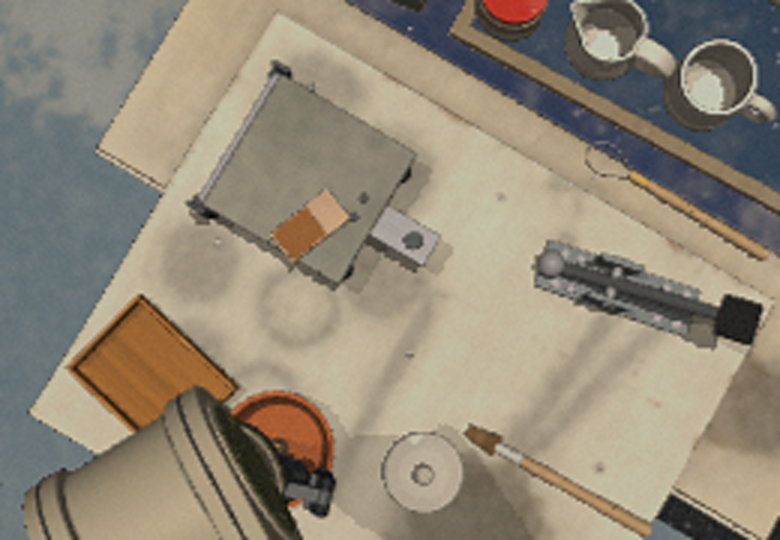

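Call:
{"api": "jog_arm", "payload": {
  "travel": [
    [0,0,0],
    [0,0,0],
    [0,0,0],
    [0,0,0],
    [0,0,0]
  ],
  "angular": [
    [0,0,0.96],
    [0,0,0.96],
    [0,0,0.96],
    [0,0,0.96],
    [0,0,0.96]
  ],
  "jaw": [0.7,0.7,0.7,0.7,0.7]
}}

```text
time: 6.92
ee_pos: [0.409, 0.2065, 0.1776]
orientation: [-1.1, -2.942, 0.001]
force: [-0.5, 0.3, 0.5]
width: 0.0598
grasp_force: 0.0
```

Call:
{"api": "jog_arm", "payload": {
  "travel": [
    [0,0,0],
    [0,0,0],
    [-0.94,0.84,0],
    [-0.94,0.84,0],
    [-0.94,0.84,0]
  ],
  "angular": [
    [0,0,0.96],
    [0,0,0.96],
    [0,0,0],
    [0,0,0],
    [0,0,0]
  ],
  "jaw": [0.7,0.7,0.7,0.6,0.6]
}}

```text
time: 7.33
ee_pos: [0.5033, 0.1902, 0.1779]
orientation: [-1.369, -2.828, -0.0]
force: [0.1, 0.8, 0.6]
width: 0.0514
grasp_force: 0.0
```

Call:
{"api": "jog_arm", "payload": {
  "travel": [
    [-0.94,0.84,0],
    [-0.94,0.84,0],
    [-0.94,0.84,0],
    [0,0,0],
    [0,0,0]
  ],
  "angular": [
    [0,0,0],
    [0,0,0],
    [0,0,0],
    [0,0,0],
    [0,0,0]
  ],
  "jaw": [0.6,0.6,0.6,0.6,0.6]
}}

```text
time: 7.75
ee_pos: [0.5961, 0.173, 0.1767]
orientation: [-1.373, -2.825, 0.003]
force: [-0.3, -0.1, -0.3]
width: 0.0512
grasp_force: 0.0
```

```bash
python3 -c "
from h import *
go([.5975,.1763,.062],38.4)"
```

```text
t 7.75 pos [0.5961 0.173  0.1767] line 38.2 q [-0.6221  0.3641  0.3377  1.5614 -0.1239  1.2393  0.4017] F [-0.2798 -0.1495 -0.3008] w 0.05120637660014278 g 0.0
shift now-axes [0.07 0.13 4.59] turn [-0.02  0.   -0.04] shift final-axes [0.07 0.12 4.59]
```

Call:
{"api": "jog_arm", "payload": {
  "travel": [
    [0.07,0.1,0.9],
    [0,0,0.9],
    [0,0,0.9],
    [0,0,0.9],
    [0,0,0.5]
  ],
  "angular": [
    [0,0,0],
    [0,0,0],
    [0,0,0],
    [0,0,0],
    [0,0,0]
  ],
  "jaw": [0.55,0.55,0.55,0.55,0.55]
}}

```text
time: 8.17
ee_pos: [0.5942, 0.1775, 0.073]
orientation: [-1.368, -2.825, 0.003]
force: [-1.1, 0.1, 0.1]
width: 0.0466
grasp_force: 0.0
```

Call:
{"api": "jog_arm", "payload": {
  "travel": [
    [0,0,0.36],
    [0,0,0],
    [0,0,0]
  ],
  "angular": [
    [0,0,0],
    [0,0,0],
    [0,0,0]
  ],
  "jaw": [0.5,0.5,0.5]
}}

```text
time: 8.42
ee_pos: [0.5966, 0.1774, 0.067]
orientation: [1.37, 2.827, 0.001]
force: [-1.1, -0.6, 0.2]
width: 0.0424
grasp_force: 0.0
```

Run:
```python
from h import *
go([.5975,.1763,.062],38.4)
f=grab("scene")
cv2.imwrite("pics/c3.png",cv2.resize(f["frame"][130:240,190:320][...,::-1],(780,660))[:600])
```

```text
t 8.42 pos [0.5966 0.1774 0.067 ] line 38.3 q [-0.6068  0.4728  0.3124  1.661  -0.1639  1.0332  0.4259] F [-1.1224 -0.5573  0.165 ] w 0.04236581706280097 g 0.0
shift now-axes [-0.06  0.    0.2 ] turn [ 0.   -0.   -0.02] shift final-axes [-0.06  0.    0.2 ]
```

View pics/c3.png

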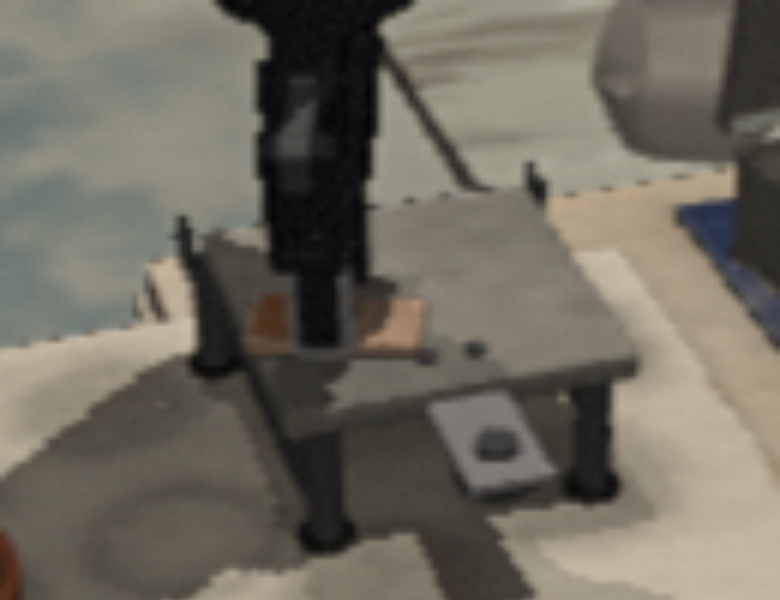

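The fingers straddle the tile at (325,325) in the crop. I'll go slightly lower and then close.

Call:
{"api": "jog_arm", "payload": {
  "travel": [
    [0,0,0.2],
    [0,0,0],
    [0,0,0],
    [0,0,0],
    [0,0,0]
  ],
  "angular": [
    [0,0,0],
    [0,0,0],
    [0,0,0],
    [0,0,0],
    [0,0,0]
  ],
  "jaw": [0.45,0.45,0.2,0.2,0.2]
}}

```text
time: 8.88
ee_pos: [0.5968, 0.1772, 0.0618]
orientation: [1.37, 2.827, 0.001]
force: [-1.1, -0.0, 3.3]
width: 0.0311
grasp_force: 31.1
```

Call:
{"api": "jog_arm", "payload": {
  "travel": [
    [0,0,0],
    [0,0,-0.4],
    [0,0,-0.6],
    [0,0,-0.8],
    [0,0,-0.8]
  ],
  "angular": [
    [0,0,0],
    [0,0,0],
    [0,0,0],
    [0,0,0],
    [0,0,0]
  ],
  "jaw": [0.2,0.2,0.2,0.2,0.2]
}}

```text
time: 9.3
ee_pos: [0.5962, 0.1769, 0.1272]
orientation: [-1.37, -2.826, 0.001]
force: [0.5, -0.2, -0.6]
width: 0.031
grasp_force: 30.0
```

```bash
python3 -c "
from h import *
go([.468,.314,.12],38.4)"
```

```text
t 9.3 pos [0.5962 0.1769 0.1272] line 38.3 q [-0.6189  0.4083  0.3274  1.6119 -0.1405  1.1456  0.4095] F [ 0.5213 -0.2041 -0.6289] w 0.030968443210032393 g 30.000171661376953
shift now-axes [ 7.48 -0.63  0.29] turn [-0.01 -0.   -0.02] shift final-axes [ 7.48 -0.61  0.29]
```

Call:
{"api": "jog_arm", "payload": {
  "travel": [
    [0.94,-0.08,0],
    [0.94,-0.08,0],
    [0.94,-0.08,0],
    [0.94,-0.08,0],
    [0.94,-0.08,0]
  ],
  "angular": [
    [0,0,0],
    [0,0,0],
    [0,0,0],
    [0,0,0],
    [0,0,0]
  ],
  "jaw": [0.2,0.2,0.2,0.2,0.2]
}}

```text
time: 9.72
ee_pos: [0.5151, 0.2638, 0.127]
orientation: [1.371, 2.827, 0.001]
force: [-0.0, 0.2, -0.7]
width: 0.0309
grasp_force: 30.0
```

Call:
{"api": "jog_arm", "payload": {
  "travel": [
    [0.94,-0.08,0],
    [0.94,-0.08,0],
    [0.94,-0.08,0],
    [0,0,0.8],
    [0,0,0.9]
  ],
  "angular": [
    [0,0,0],
    [0,0,0],
    [0,0,0],
    [0,0,0],
    [0,0,0]
  ],
  "jaw": [0.2,0.2,0.2,0.2,0.2]
}}

```text
time: 10.13
ee_pos: [0.4673, 0.3173, 0.0854]
orientation: [1.366, 2.828, 0.006]
force: [0.6, 0.1, -0.4]
width: 0.0313
grasp_force: 30.0
```

```bash
python3 -c "
from h import *
go([.468,.314,.014],38.4)"
```

```text
t 10.13 pos [0.4673 0.3173 0.0854] line 38.5 q [-0.8781  0.3272  0.2373  1.8042 -0.0902  1.0166  0.0653] F [ 0.6231  0.1101 -0.3714] w 0.03134792006598915 g 30.012155771255493
shift now-axes [-0.12 -0.07  2.86] turn [ 0.04 -0.01  0.01] shift final-axes [-0.12 -0.06  2.86]
```

Call:
{"api": "jog_arm", "payload": {
  "travel": [
    [-0.1,-0.05,0.9],
    [0,0,0.9],
    [0,0,0.9],
    [0,0,0],
    [0,0,0]
  ],
  "angular": [
    [0,0,0],
    [0,0,0],
    [0,0,0],
    [0,0,0],
    [0,0,0]
  ],
  "jaw": [0.2,0.2,0.2,0.2,0.5]
}}

```text
time: 10.55
ee_pos: [0.4677, 0.3116, 0.0163]
orientation: [-1.37, -2.826, 0.003]
force: [0.4, 0.7, 1.1]
width: 0.0417
grasp_force: 0.0
```

Call:
{"api": "jog_arm", "payload": {
  "travel": [
    [0,0,0],
    [0,0,0],
    [0,0,0],
    [0,0,-0.5],
    [0,0,-1]
  ],
  "angular": [
    [0,0,0],
    [0,0,0],
    [0,0,0],
    [0,0,0],
    [0,0,0]
  ],
  "jaw": [0.5,0.5,0.5,0.5,0.5]
}}

```text
time: 10.97
ee_pos: [0.4667, 0.3111, 0.0531]
orientation: [-1.37, -2.826, 0.006]
force: [0.5, 0.9, 0.8]
width: 0.043
grasp_force: 0.0
```

Call:
{"api": "jog_arm", "payload": {
  "travel": [
    [0,0,-1],
    [0,0,-1],
    [0,0,-1],
    [0,0,-1],
    [0,0,-1]
  ],
  "angular": [
    [0,0,0],
    [0,0,0],
    [0,0,0],
    [0,0,0],
    [0,0,0]
  ],
  "jaw": [0.5,0.7,1,1,1]
}}

```text
time: 11.38
ee_pos: [0.4682, 0.3119, 0.1818]
orientation: [1.371, 2.826, 0.002]
force: [0.2, 0.0, -0.0]
width: 0.085
grasp_force: 0.0
```

Run:
```python
from h import *
import pickle
f=grab("top");w=world(f);pickle.dump(f,open("top2.pkl","wb"))
cv2.imwrite("pics/c4.png",cv2.resize(f["frame"][130:310,130:390][...,::-1],(780,540),interpolation=cv2.INTER_CUBIC))
go([.5536,-.081,.2],162)
```

```text
t 11.43 pos [0.4701 0.3132 0.187 ] line 38.2 q [-0.8889  0.2209  0.2544  1.7052 -0.0598  1.2145  0.0475] F [2.899  1.0157 3.7676] w 0.08548983871197946 g 0.0
shift now-axes [-14.45  -7.13  -0.59] turn [ 0.07 -0.05  9.82] shift final-axes [-13.97   8.05  -0.52]
```

View pics/c4.png

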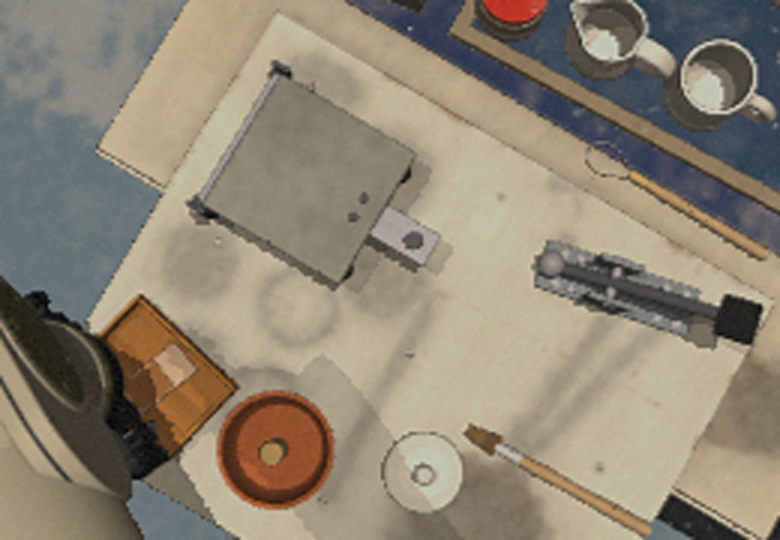

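The stamp stands in the bowl at (272,452) and the tile lies in the tray at (165,370). The shelf is clear, with the tongue disc at (413,240) and the jack untouched. I'll refit the shelf and jack poses.

Run:
```python
from h import *
import pickle
f=pickle.load(open("top2.pkl","rb"));w=world(f);X,Y,Z=w[...,0],w[...,1],w[...,2]
hsv=cv2.cvtColor(f["frame"],cv2.COLOR_RGB2HSV)
v,u=np.mgrid[:420,:560]; U,V=(u-130)*3,(v-130)*3   # crop coords
box=lambda a,b,c,d:(U>a)&(U<b)&(V>c)&(V<d)
def rect(m,n,op):
    m=cv2.morphologyEx(m.astype(np.uint8),cv2.MORPH_OPEN,np.ones((op,op)))
    k,l,st,c=cv2.connectedComponentsWithStats(m); i=1+st[1:,4].argmax(); p=w[l==i]
    print(n,len(p),p.mean(0),cv2.minAreaRect(p[:,:2].astype(np.float32)*1000))
    return p
rect(box(180,430,50,300)&(Z>.057)&(Z<.068),"shelf",15)
dz=box(395,435,222,258)&(hsv[...,2]<95)&(Z>.05); p=w[dz]; print("disc",len(p),p.mean(0),np.median(p,0))
rect(box(362,445,195,275)&(Z>.045),"tongue",5)
p=rect(box(710,765,285,350)&(Z>.07),"hpad",3)
m=box(530,765,225,350)&(Z>.002)&(Z<.012)&(hsv[...,1]<60)
p=w[box(530,720,230,345)&(Z>.03)]
c=p[:,:2].mean(0);uu,s,vt=np.linalg.svd(p[:,:2]-c,full_matrices=False);print("lever pca",c,np.degrees(np.arctan2(vt[0,1],vt[0,0])))
p=w[box(534,566,245,283)&(Z>.026)];print("ball",len(p),p.mean(0),p[:,2].max(),p[p[:,2].argmax()])
# sphere fit
A=np.c_[2*p,np.ones(len(p))];x=np.linalg.lstsq(A,(p**2).sum(1),rcond=None)[0];print("sphere",x[:3],np.sqrt(x[3]+x[:3]@x[:3]))
```

```text
shelf 665 [0.662  0.2069 0.062 ] ((662.169677734375, 207.9011688232422), (62.22798538208008, 120.13801574707031), 49.3364143371582)
disc 26 [0.5859 0.0899 0.0593] [0.5862 0.0897 0.0589]
tongue 283 [0.5958 0.1063 0.0579] ((596.931396484375, 104.3701400756836), (69.6328353881836, 35.002037048339844), 63.92048263549805)
hpad 209 [ 0.5222 -0.1774  0.0856] ((522.8656005859375, -176.3620147705078), (37.37165069580078, 35.66035842895508), 72.0894775390625)
lever pca [ 0.5496 -0.0925] -109.30845298430866
ball 65 [ 0.5704 -0.0292  0.0333] 0.039046902030206866 [ 0.5708 -0.0279  0.039 ]
sphere [ 0.5708 -0.03    0.0273] 0.010895248328796512
```

Call:
{"api": "jog_arm", "payload": {
  "travel": [
    [-0.9,0,0],
    [-0.9,0,0],
    [-0.9,0,0],
    [-0.9,0,0],
    [-0.9,0,0]
  ],
  "angular": [
    [0,0,0.98],
    [0,0,0.98],
    [0,0,0.98],
    [0,0,0.98],
    [0,0,0.98]
  ],
  "jaw": [1,1,1,1,1]
}}

```text
time: 11.85
ee_pos: [0.5194, 0.2119, 0.1801]
orientation: [2.021, 2.405, 0.002]
force: [0.0, 0.4, -0.2]
width: 0.0852
grasp_force: 0.0
```

Call:
{"api": "jog_arm", "payload": {
  "travel": [
    [-0.9,0.2,0],
    [-0.9,0.2,0],
    [-0.9,0.2,0],
    [-0.9,0.2,0],
    [-0.9,0.2,0]
  ],
  "angular": [
    [0,0,0.98],
    [0,0,0.98],
    [0,0,0.98],
    [0,0,0.98],
    [0,0,0.98]
  ],
  "jaw": [1,1,1,1,1]
}}

```text
time: 12.27
ee_pos: [0.5419, 0.0998, 0.1801]
orientation: [2.544, 1.843, 0.002]
force: [1.1, -0.3, 0.2]
width: 0.0853
grasp_force: 0.0
```

```bash
python3 -c "
from h import *
go([.5536,-.081,.2],162)"
```

```text
t 12.27 pos [0.5419 0.0998 0.1801] line -18.2 q [-0.7088  0.212   0.5078  1.7542 -0.1105  1.2021 -0.4879] F [ 1.1155 -0.3215  0.1711] w 0.08529943644640754 g 0.0
shift now-axes [-6.72  2.7  -0.8 ] turn [ 0.01 -0.01 -0.03] shift final-axes [-6.73  2.68 -0.8 ]
```

Call:
{"api": "jog_arm", "payload": {
  "travel": [
    [-0.97,0.38,0],
    [-0.97,0.38,0],
    [-0.97,0.38,0],
    [-0.97,0.38,0],
    [-0.97,0.38,0]
  ],
  "angular": [
    [0,0,0],
    [0,0,0],
    [0,0,0],
    [0,0,0],
    [0,0,0]
  ],
  "jaw": [1,1,1,1,1]
}}

```text
time: 12.68
ee_pos: [0.5495, -0.0302, 0.1801]
orientation: [-2.54, -1.849, -0.003]
force: [0.0, 0.4, -0.2]
width: 0.0856
grasp_force: 0.0
```

Call:
{"api": "jog_arm", "payload": {
  "travel": [
    [-0.97,0.38,0],
    [-0.97,0.38,0],
    [0,0,0],
    [0,0,0.8],
    [0,0,0.8]
  ],
  "angular": [
    [0,0,0],
    [0,0,0],
    [0,0,0],
    [0,0,0],
    [0,0,0]
  ],
  "jaw": [1,1,1,1,1]
}}

```text
time: 13.1
ee_pos: [0.5537, -0.0813, 0.1403]
orientation: [2.539, 1.847, 0.006]
force: [0.2, 0.4, 0.1]
width: 0.0858
grasp_force: 0.0
```

Call:
{"api": "jog_arm", "payload": {
  "travel": [
    [0,0,0.5],
    [0,0,0],
    [0,0,0]
  ],
  "angular": [
    [0,0,0],
    [0,0,0],
    [0,0,0]
  ],
  "jaw": [1,1,1]
}}

```text
time: 13.35
ee_pos: [0.5526, -0.0808, 0.1267]
orientation: [-2.539, -1.849, 0.001]
force: [0.1, 0.4, 0.3]
width: 0.0856
grasp_force: 0.0
```

Run:
```python
from h import *
go([.5536,-.0823,.021],161.8)
f=grab("scene")
cv2.imwrite("pics/c5.png",cv2.resize(f["frame"][190:340,270:430][...,::-1],(640,600)))
```

```text
t 13.35 pos [ 0.5526 -0.0808  0.1267] line -17.9 q [-0.4504  0.3006  0.6058  1.7961 -0.1901  1.1038 -0.0912] F [0.0942 0.4046 0.2817] w 0.08557919368419489 g 0.0
shift now-axes [-0.05  0.06  4.23] turn [-0.01  0.    0.06] shift final-axes [-0.05  0.06  4.23]
```

View pics/c5.png

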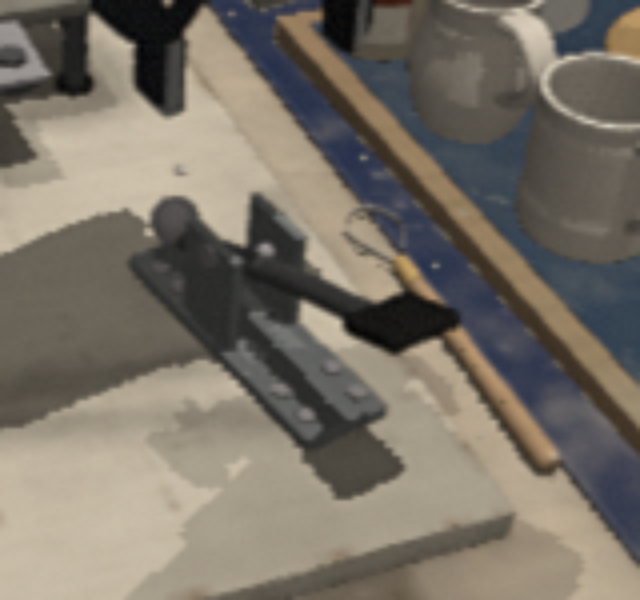

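Call:
{"api": "jog_arm", "payload": {
  "travel": [
    [-0.05,0.06,0.9],
    [0,0,0.9],
    [0,0,0.9],
    [0,0,0.9],
    [0,0,0.6]
  ],
  "angular": [
    [0,0,0.05],
    [0,0,0],
    [0,0,0],
    [0,0,0],
    [0,0,0]
  ],
  "jaw": [1,1,1,1,1]
}}

```text
time: 13.82
ee_pos: [0.554, -0.0823, 0.0208]
orientation: [-2.544, -1.844, -0.001]
force: [-0.6, 0.4, 0.3]
width: 0.0854
grasp_force: 0.0
```

Call:
{"api": "jog_arm", "payload": {
  "travel": [
    [0,0,0],
    [0,0,0],
    [0,0,0],
    [0,0,0],
    [0,0,0]
  ],
  "angular": [
    [0,0,0],
    [0,0,0],
    [0,0,0],
    [0,0,0],
    [0,0,0]
  ],
  "jaw": [1,0.35,0.35,0.35,0.35],
  "squeeze": 70
}}

```text
time: 14.23
ee_pos: [0.5545, -0.0825, 0.0227]
orientation: [2.544, 1.843, 0.003]
force: [-6.3, 0.3, 43.4]
width: 0.0392
grasp_force: 65.9
```

Call:
{"api": "jog_arm", "payload": {
  "travel": [
    [0,0,0],
    [0,0,0],
    [0,0,0]
  ],
  "angular": [
    [0,0,0],
    [0,0,0],
    [0,0,0]
  ],
  "jaw": [0.35,0.35,0.35]
}}

```text
time: 14.48
ee_pos: [0.5546, -0.0825, 0.0228]
orientation: [2.544, 1.843, 0.003]
force: [-1.3, 0.5, 8.5]
width: 0.0393
grasp_force: 71.9
```

Run:
```python
from h import *
go([.5536,-.0823,.021],161.8)
pad=np.array([.586,.0897]);a=np.radians(62);d=np.array([np.cos(a),np.sin(a)])
print("grip final",pad-.055*d,"pre",pad-.115*d)
go([*(pad-.115*d),.031],62+90)
```

```text
t 14.48 pos [ 0.5546 -0.0825  0.0228] line -18.2 q [-0.3935  0.4485  0.5546  1.8677 -0.2956  0.9054 -0.0159] F [-1.3418  0.5359  8.5027] w 0.03933646371482533 g 71.88018679618835
shift now-axes [-0.   -0.04  0.07] turn [ 0.02 -0.01  0.01] shift final-axes [-0.   -0.04  0.07]
grip final [0.5602 0.0411] pre [ 0.532  -0.0118]
t 14.48 pos [ 0.5546 -0.0825  0.0228] line -18.2 q [-0.3935  0.4485  0.5546  1.8677 -0.2956  0.9054 -0.0159] F [-1.3418  0.5359  8.5027] w 0.03933646371482533 g 71.88018679618835
shift now-axes [ 2.4  -1.74 -0.33] turn [ 0.01 -0.01  1.72] shift final-axes [ 2.07 -2.12 -0.33]
```

Call:
{"api": "jog_arm", "payload": {
  "travel": [
    [0,0,-0.25],
    [0,0,-0.25],
    [0.5,-0.4,0],
    [0.6,-0.6,0],
    [0.6,-0.6,0]
  ],
  "angular": [
    [0,0,0],
    [0,0,0],
    [0,0,0.5],
    [0,0,0.6],
    [0,0,0.6]
  ],
  "jaw": [0.35,0.35,0.35,0.35,0.35]
}}

```text
time: 14.9
ee_pos: [0.5314, -0.0284, 0.0341]
orientation: [-2.695, -1.614, 0.0]
force: [-0.3, 0.4, -6.9]
width: 0.0394
grasp_force: 72.1
```

Call:
{"api": "jog_arm", "payload": {
  "travel": [
    [0.4,-0.5,0],
    [0,0,0],
    [0,0,0]
  ],
  "angular": [
    [0,0,0],
    [0,0,0],
    [0,0,0]
  ],
  "jaw": [0.35,0.35,0.35]
}}

```text
time: 15.15
ee_pos: [0.5253, -0.0126, 0.034]
orientation: [-2.689, -1.623, -0.0]
force: [-0.2, -1.2, -6.5]
width: 0.0392
grasp_force: 72.2
```

Run:
```python
from h import *
import pickle
go([.532,-.0118,.031],152)
for n in ("top","scene"):
    f=grab(n);pickle.dump(f,open(n+"3.pkl","wb"))
f=pickle.load(open("top3.pkl","rb"))
cv2.imwrite("pics/c6.png",cv2.resize(f["frame"][130:310,180:440][...,::-1],(780,540),interpolation=cv2.INTER_CUBIC))
go([.532,-.0118,.031],152)
```

```text
t 15.15 pos [ 0.5253 -0.0126  0.034 ] line -27.8 q [-0.5722  0.3638  0.5918  1.9527 -0.2571  0.8995 -0.3338] F [-0.1865 -1.1678 -6.5044] w 0.03917273955267471 g 72.22023725509644
shift now-axes [0.15 0.22 0.12] turn [-0.01 -0.    0.04] shift final-axes [0.15 0.22 0.12]
t 15.25 pos [ 0.5258 -0.0143  0.0341] line -27.9 q [-0.5701  0.3646  0.5929  1.9519 -0.257   0.8991 -0.3335] F [ 0.4555  0.2808 -7.4581] w 0.039366386725865864 g 72.22007632255554
shift now-axes [0.2  0.17 0.12] turn [0.   0.   0.02] shift final-axes [0.2  0.17 0.12]
```

View pics/c6.png

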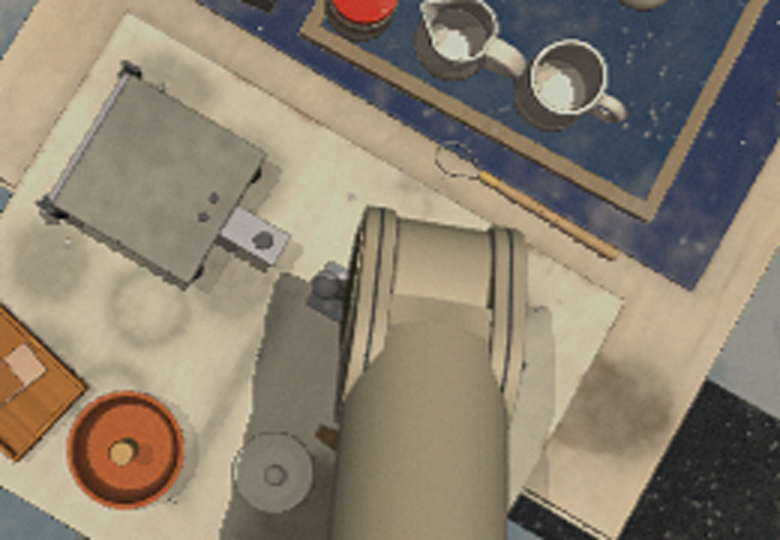

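Run:
```python
from h import *
import pickle
f=pickle.load(open("top3.pkl","rb"));w=world(f);Z=w[...,2]
hsv=cv2.cvtColor(f["frame"],cv2.COLOR_RGB2HSV)
v,u=np.mgrid[:420,:560]; U,V=(u-180)*3,(v-130)*3
box=lambda a,b,c,d:(U>a)&(U<b)&(V>c)&(V<d)
m=box(312,342,270,302)&(Z>.036)&(Z<.06);p=w[m];print("ball",len(p),p.mean(0),p[p[:,2].argmax()])
A=np.c_[2*p,np.ones(len(p))];x=np.linalg.lstsq(A,(p**2).sum(1),rcond=None)[0];print("sphere",x[:3],np.sqrt(x[3]+x[:3]@x[:3]))
# fixed radius fit
from scipy.optimize import least_squares
r=least_squares(lambda c:np.linalg.norm(p-c,axis=1)-.012,p.mean(0)-[0,0,.01],loss="soft_l1",f_scale=.001);print("fixed-r",r.x)
dz=box(246,280,222,256)&(hsv[...,2]<110)&(Z>.05); p=w[dz]; print("disc",len(p),p.mean(0),(p.max(0)+p.min(0))/2)
m=(box(222,292,195,275)&(Z>.048)&(Z<.07)&(hsv[...,2]>120)&(hsv[...,1]<45)).astype(np.uint8)
k,l,st,c=cv2.connectedComponentsWithStats(m);i=1+st[1:,4].argmax();p=w[l==i];print("tongue",len(p),p.mean(0),cv2.minAreaRect(p[:,:2].astype(np.float32)*1000))
s=telemetry.read_state();M=R.from_rotvec(s["orientation"]).as_matrix();print("pred saddle",s["ee_pos"]+.055*M[:,0], "toolx",M[:,0])
```

```text
ball 66 [0.5502 0.0348 0.0443] [0.5489 0.0347 0.0531]
sphere [0.5505 0.0353 0.0385] 0.011087690713916219
fixed-r [0.5511 0.0359 0.0367]
disc 31 [0.5857 0.0909 0.0591] [0.5835 0.0922 0.059 ]
tongue 201 [0.5924 0.0978 0.0559] ((592.4874267578125, 98.33534240722656), (55.54116439819336, 28.860271453857422), 59.486785888671875)
pred saddle [0.5516 0.0343 0.0341] toolx [ 0.4681  0.8837 -0.0001]
```

Call:
{"api": "jog_arm", "payload": {
  "travel": [
    [0,0.1,0.17],
    [0,0.1,0.16],
    [0,0,0],
    [0,0,0]
  ],
  "angular": [
    [0,0,0],
    [0,0,0],
    [0,0,0],
    [0,0,0]
  ],
  "jaw": [0.35,0.35,0.35,0.35]
}}

```text
time: 15.58
ee_pos: [0.53, -0.0168, 0.025]
orientation: [-2.692, -1.619, 0.002]
force: [-0.4, -0.0, -6.5]
width: 0.0393
grasp_force: 72.2
```

Call:
{"api": "jog_arm", "payload": {
  "travel": [
    [0.3,0,0],
    [0.3,0,0],
    [0.3,0,0],
    [0.3,0,0],
    [0.3,0,0]
  ],
  "angular": [
    [0,0,0],
    [0,0,0],
    [0,0,0],
    [0,0,0],
    [0,0,0]
  ],
  "jaw": [0.35,0.35,0.35,0.35,0.35]
}}

```text
time: 16.0
ee_pos: [0.5482, 0.0184, 0.0256]
orientation: [-2.691, -1.621, -0.0]
force: [0.2, -0.1, -6.0]
width: 0.0388
grasp_force: 72.3
```

```bash
python3 -c "
from h import *
s=telemetry.read_state();M=R.from_rotvec(s['orientation']).as_matrix();p=s['ee_pos']+.055*M[:,0]
print(s['ee_pos'],s['force'],'saddle',p,'togo',((np.array([.5857,.0905,0])-p)@M/.025).round(2))"
```

```text
[0.5482 0.0184 0.0256] [ 0.1785 -0.0972 -6.043 ] saddle [0.5739 0.067  0.0256] togo [ 1.05 -0.02  1.02]
```

Call:
{"api": "jog_arm", "payload": {
  "travel": [
    [0.3,0,0],
    [0.3,0,0],
    [0.3,0,0],
    [0.13,0,0],
    [0,0,0]
  ],
  "angular": [
    [0,0,0],
    [0,0,0],
    [0,0,0],
    [0,0,0],
    [0,0,0]
  ],
  "jaw": [0.35,0.35,0.35,0.35,0.35]
}}

```text
time: 16.42
ee_pos: [0.5601, 0.041, 0.0255]
orientation: [-2.69, -1.622, -0.0]
force: [0.5, -0.5, -7.2]
width: 0.0392
grasp_force: 72.3
```

Call:
{"api": "jog_arm", "payload": {
  "travel": [
    [0,0,0.12],
    [0,0,0],
    [0,0,0]
  ],
  "angular": [
    [0,0,0],
    [0,0,0],
    [0,0,0]
  ],
  "jaw": [0.35,0.35,0.35]
}}

```text
time: 16.67
ee_pos: [0.5601, 0.0397, 0.0228]
orientation: [2.692, 1.62, 0.002]
force: [0.5, 1.0, -2.1]
width: 0.0389
grasp_force: 73.0
```

```bash
python3 -c "
from h import *
s=telemetry.read_state();M=R.from_rotvec(s['orientation']).as_matrix();p=s['ee_pos']+.055*M[:,0]
print(s['ee_pos'],s['force'],'saddle',p,'togo',((np.array([.5857,.0905,0])-p)@M/.025).round(2),M[:,2])
f=grab('scene')
cv2.imwrite('pics/c7.png',cv2.resize(f['frame'][150:280,210:370][...,::-1],(738,600)))"
```

```text
[0.5601 0.0397 0.0228] [ 0.5499  0.9682 -2.0969] saddle [0.5859 0.0883 0.0229] togo [ 0.07 -0.05  0.91] [ 0.001   0.0004 -1.    ]
```

View pics/c7.png

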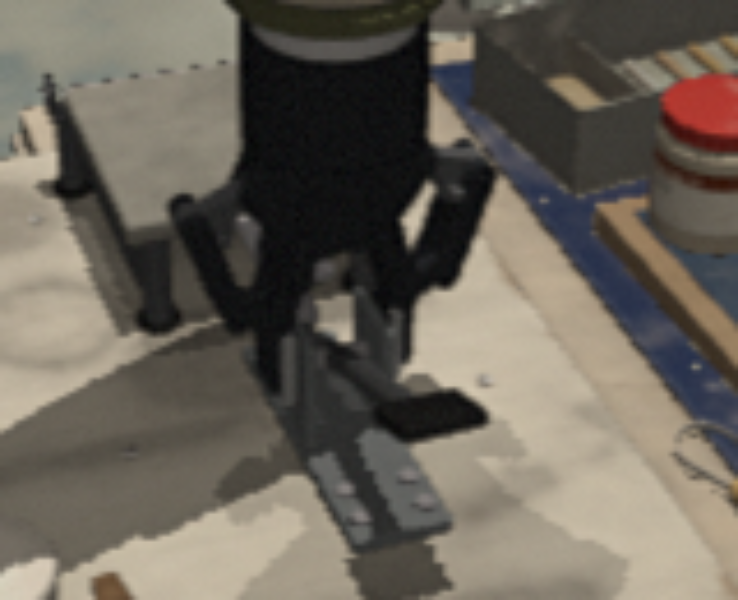

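The jack sits upright under the tongue with its handle at (430,415) in the crop. I'll release it and rise.

Call:
{"api": "jog_arm", "payload": {
  "travel": [
    [0,0,0],
    [0,0,0],
    [0,0,0],
    [0,0,0],
    [0,0,0]
  ],
  "angular": [
    [0,0,0],
    [0,0,0],
    [0,0,0],
    [0,0,0],
    [0,0,0]
  ],
  "jaw": [0.55,0.8,0.8,0.8,0.8]
}}

```text
time: 17.13
ee_pos: [0.5598, 0.0397, 0.0226]
orientation: [2.692, 1.62, 0.0]
force: [-0.1, 0.1, -0.5]
width: 0.0683
grasp_force: 0.0
```

Call:
{"api": "jog_arm", "payload": {
  "travel": [
    [0,0,-0.3],
    [0,0,-0.8],
    [0,0,-1],
    [0,0,-1],
    [0,0,-1]
  ],
  "angular": [
    [0,0,0],
    [0,0,0],
    [0,0,0],
    [0,0,0],
    [0,0,0]
  ],
  "jaw": [0.8,0.8,0.8,0.8,0.8]
}}

```text
time: 17.55
ee_pos: [0.5596, 0.0396, 0.1267]
orientation: [2.692, 1.62, 0.0]
force: [1.4, 0.5, 0.3]
width: 0.068
grasp_force: 0.0
```

Call:
{"api": "jog_arm", "payload": {
  "travel": [
    [-0.9,0,-0.5],
    [-0.9,0,0],
    [-0.9,0,0],
    [-0.9,0,0],
    [-0.6,0,0]
  ],
  "angular": [
    [0,0,0],
    [0,0,0],
    [0,0,0],
    [0,0,0],
    [0,0,0]
  ],
  "jaw": [0.5,0.2,0,0,0]
}}

```text
time: 17.97
ee_pos: [0.5097, -0.055, 0.1382]
orientation: [2.693, 1.618, 0.001]
force: [-0.8, -0.2, 0.0]
width: 0.0074
grasp_force: 0.0
```

Run:
```python
from h import *
import pickle
go([.513,-.049,.095],152)
f=grab("top");w=world(f);pickle.dump(f,open("top4.pkl","wb"))
g=grab("scene");pickle.dump(g,open("scene4.pkl","wb"));ws=world(g)
for n,(ff,ww) in dict(top=(f,w),scene=(g,ws)).items():
    m=(np.hypot(ww[...,0]-.513,ww[...,1]+.049)<.03)&(ww[...,2]>.075)&(ww[...,2]<.095); p=ww[m]
    print(n,len(p), p.mean(0) if len(p) else "", cv2.minAreaRect(p[:,:2].astype(np.float32)*1000) if len(p)>3 else "")
p=w[(abs(w[...,2]-.09)<.04)&(np.hypot(w[...,0]-.586,w[...,1]-.09)<.01)];print("disc z",len(p),np.median(p,0) if len(p) else "")
```

```text
t 17.97 pos [ 0.5097 -0.055   0.1382] line -28.0 q [-0.5947  0.1776  0.6786  1.9032 -0.1249  1.1023 -0.3561] F [-0.7654 -0.177   0.0323] w 0.007413607181543791 g 0.0
shift now-axes [0.27 0.   1.73] turn [ 0. -0. -0.] shift final-axes [0.28 0.   1.73]
top 40 [ 0.5132 -0.0339  0.0806] ((512.5010986328125, -30.08085060119629), (17.161039352416992, 27.224262237548828), 88.37720489501953)
scene 208 [ 0.5072 -0.0544  0.0863] ((511.5975341796875, -49.35182189941406), (40.44975280761719, 36.422061920166016), 59.826332092285156)
disc z 49 [0.586  0.0909 0.059 ]
```

Call:
{"api": "jog_arm", "payload": {
  "travel": [
    [0.2,0,0.6],
    [0,0,0.6],
    [0,0,0.6],
    [0,0,0],
    [0,0,0.3]
  ],
  "angular": [
    [0,0,0],
    [0,0,0],
    [0,0,0],
    [0,0,0],
    [0,0,0]
  ],
  "jaw": [0,0,0,0,0]
}}

```text
time: 18.48
ee_pos: [0.5137, -0.048, 0.0857]
orientation: [2.691, 1.621, 0.001]
force: [-0.1, -0.2, 2.1]
width: 0.0003
grasp_force: 0.7
```

Call:
{"api": "jog_arm", "payload": {
  "travel": [
    [0,0,0.2],
    [0,0,0.2],
    [0,0,0]
  ],
  "angular": [
    [0,0,0],
    [0,0,0],
    [0,0,0]
  ],
  "jaw": [0,0,0]
}}

```text
time: 18.73
ee_pos: [0.513, -0.0484, 0.0746]
orientation: [-2.691, -1.62, -0.0]
force: [0.5, 1.5, 1.2]
width: -0.0001
grasp_force: 0.6
```

Run:
```python
from h import *
go([.5085,-.057,.032],152)
```

```text
t 18.73 pos [ 0.513  -0.0484  0.0746] line -27.9 q [-0.5671  0.2794  0.6516  1.9536 -0.2037  0.9736 -0.3058] F [0.5041 1.5004 1.2489] w -0.00011483479617936594 g 0.6340879434719682
shift now-axes [-0.39  0.    1.71] turn [-0.   -0.    0.02] shift final-axes [-0.39  0.    1.71]
```

Call:
{"api": "jog_arm", "payload": {
  "travel": [
    [-0.04,0,0.25],
    [-0.05,0,0.25],
    [-0.05,0,0.25],
    [-0.05,0,0.25],
    [0,0,0]
  ],
  "angular": [
    [0,0,0],
    [0,0,0],
    [0,0,0],
    [0,0,0],
    [0,0,0]
  ],
  "jaw": [0,0,0,0,0]
}}

```text
time: 19.15
ee_pos: [0.5112, -0.0526, 0.0498]
orientation: [2.691, 1.62, 0.002]
force: [0.7, 1.0, 4.1]
width: 0.0002
grasp_force: 2.5
```

Run:
```python
from h import *
go([.5085,-.057,.032],152)
f=grab("scene");w=world(f)
cv2.imwrite('pics/c8.png',cv2.resize(f['frame'][150:280,210:370][...,::-1],(738,600)))
```

```text
t 19.15 pos [ 0.5112 -0.0526  0.0498] line -27.9 q [-0.5447  0.317   0.6397  1.9753 -0.2363  0.9215 -0.272 ] F [0.7496 1.0399 4.1481] w 0.00017029883798814295 g 2.478016563691199
shift now-axes [-0.2  -0.01  0.71] turn [ 0.01 -0.01  0.02] shift final-axes [-0.2  -0.01  0.71]
```

View pics/c8.png

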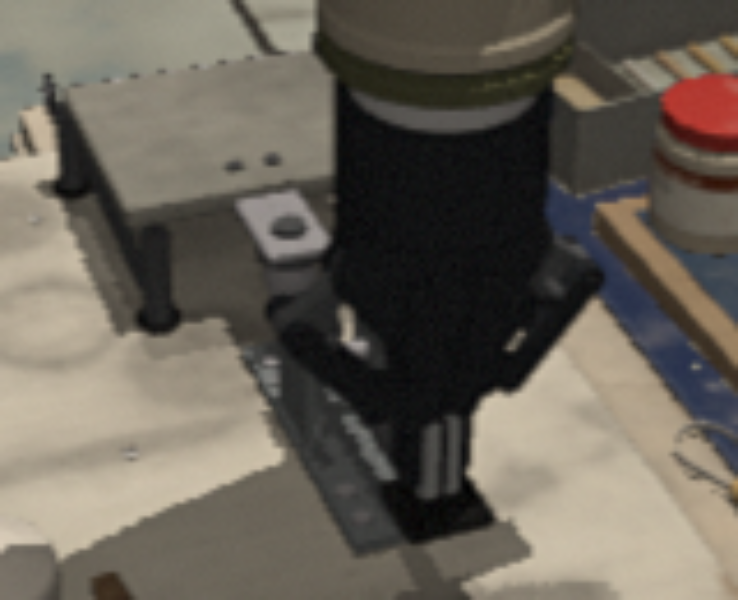

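The fingertips press the handle pad at about (450,510), and the tongue at (285,230) is rising on the saddle. I'll keep pressing down to the stop.

Call:
{"api": "jog_arm", "payload": {
  "travel": [
    [-0.05,0,0.2],
    [-0.05,0,0.2],
    [-0.05,0,0.2],
    [0,0,0.1],
    [0,0,0]
  ],
  "angular": [
    [0,0,0],
    [0,0,0],
    [0,0,0],
    [0,0,0],
    [0,0,0]
  ],
  "jaw": [0,0,0,0,0]
}}

```text
time: 19.62
ee_pos: [0.5102, -0.0552, 0.0334]
orientation: [2.691, 1.621, 0.004]
force: [0.9, 3.4, 8.4]
width: -0.0001
grasp_force: 3.8
```

Call:
{"api": "jog_arm", "payload": {
  "travel": [
    [0,0,0.08],
    [0,0,0.08],
    [0,0,0]
  ],
  "angular": [
    [0,0,0],
    [0,0,0],
    [0,0,0]
  ],
  "jaw": [0,0,0]
}}

```text
time: 19.87
ee_pos: [0.5107, -0.0552, 0.0311]
orientation: [-2.691, -1.62, -0.006]
force: [-9.7, 3.9, 34.3]
width: 0.0001
grasp_force: 16.7
```

Run:
```python
from h import *
go([.5085,-.057,.032],152)
f=grab("scene");w=world(f)
cv2.imwrite('pics/c9.png',cv2.resize(f['frame'][150:280,210:370][...,::-1],(738,600)))
f=grab("top");w=world(f)
p=w[(w[...,2]>.05)&(w[...,2]<.11)&(np.hypot(w[...,0]-.59,w[...,1]-.098)<.012)];print("tongue z",len(p),np.median(p,0) if len(p) else "")
for x,y in((.62,.12),(.65,.18),(.68,.24)):
    p=w[(np.hypot(w[...,0]-x,w[...,1]-y)<.012)&(w[...,2]>.04)];print(x,y,len(p),np.median(p,0) if len(p) else "")
```

```text
t 19.87 pos [ 0.5107 -0.0552  0.0311] line -27.9 q [-0.5247  0.348   0.6268  1.988  -0.2654  0.8827 -0.2431] F [-9.7193  3.9305 34.2738] w 6.685502232297963e-05 g 16.678532660007477
shift now-axes [-0.1  -0.05 -0.04] turn [ 0.01 -0.03  0.02] shift final-axes [-0.1  -0.05 -0.04]
tongue z 71 [0.5895 0.0984 0.078 ]
0.62 0.12 69 [0.6198 0.1211 0.0773]
0.65 0.18 68 [0.65   0.1796 0.0702]
0.68 0.24 29 [0.6765 0.234  0.0605]
```

View pics/c9.png

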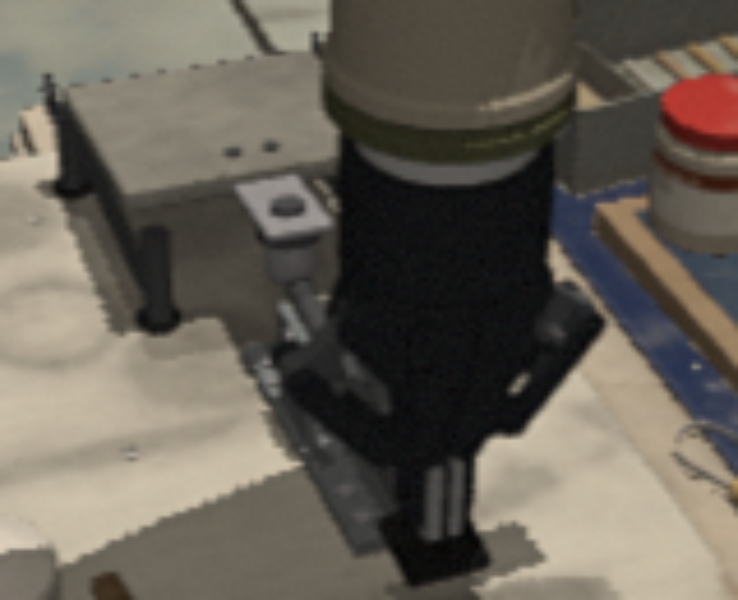

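The handle is on its stop, and the shelf has risen about 0.13 rad (tongue z 78 mm). I'll ease the push slightly.

Call:
{"api": "jog_arm", "payload": {
  "travel": [
    [0,0,-0.05],
    [0,0,0],
    [0,0,0],
    [0,0,0]
  ],
  "angular": [
    [0,0,0],
    [0,0,0],
    [0,0,0],
    [0,0,0]
  ],
  "jaw": [0,0,0,0]
}}

```text
time: 20.3
ee_pos: [0.5105, -0.0552, 0.032]
orientation: [-2.691, -1.621, -0.006]
force: [-4.8, 3.5, 24.7]
width: -0.0001
grasp_force: 11.9
```

```bash
python3 -c "
from h import *
print(telemetry.read_state()['force'],robot.close_job())"
```

```text
the job is handed in; nothing more can be done
[-4.7791  3.5178 24.6985] None
```

I handed the job in at about 20 s. The stamp is in the bowl, the tile is in the tray, and the jack is holding the shelf up about 0.13 rad with the arm pressing the handle on its stop at about 25 N; the hand-in returned no verdict.

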